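# Cure resin pendants under the shaded lamp

## Task

Cure the resin pendants: lay every pendant on the table flat and resin side up on the lamp's violet bed, well inside the window so that the cover's skirt clears them, and lower the amber cover over the two locating pins until it sits fully home on the bed. Only then pull the red knob straight out to its on detent, leave the lamp on for three seconds or more, and push the knob fully in again. Then put the cover back squarely within its teal pad, lay all the pendants flat and resin side up side by side inside the wooden tray, and leave the scissors and other things on the table where they are.

Things in the scene. Friction and masses are not known exactly. Their poses are not given: they have to be found in the camera images.
- bed (a point): Curing lamp, fixed, small yaw: a white base 12 mm thick with a violet window 80 (x) x 146 (y) mm, the bed. This point: centre of the bed's top face, 12 mm above the table; z up, -x to the lamp's front. The base reaches 55 mm either way in x, 115 mm in +y, 215 mm in -y. Two steel locating pins, 8 mm across with cone tips, stand 42 mm above the bed at x = 0, y = +93 and -93 mm.
- housing_top (a point): Centre of the top of the lamp's white control housing (same axes as the bed), 82 mm above the table: 110 mm (x) x 95 mm (y), on the -y end of the base; the knob is on its front (-x) face.
- knob (a joint): Red push-pull lamp switch on the front of the control housing. 0 = pushed fully in (lamp off), 0.018 m = pulled straight out to its on detent (lamp on); it slides along the lamp's -x. A snap spring holds it at either end: about 7 N to snap it over, tipping point half-way, hard stops at both ends.
- knob_grip (a point): Centre of the red knob cap: a cylinder 30 mm across and 24 mm long, its axis along the lamp's x (pulled towards -x). 50 mm above the table, 34 mm in front of the housing's face when in; it moves with the knob. On a 12 mm stem.
- cover_grip (a point): Centre of the grip bar of the amber cover: black bar 18 mm wide (cover x), 76 mm long (cover y), 16 mm high, on two end posts, its underside 22 mm above the cover's plate. This point is 60 mm above the cover's lower edge, so 60 mm above the bed's top face when the cover is fully home. z up. About 0.35 kg.
- cover_plate (a point): Centre of the top of the cover's plate, 30 mm above its lower edge: plate 100 (x) x 210 (y) x 4 mm with two 12 mm square holes at x = 0, y = +93 and -93 mm for the lamp's pins. Under it a skirt 26 mm deep, outside 88 x 154 mm, inside 80 x 146 mm. Either way round fits.
- pad: Teal parking pad for the cover, fixed, 150 (x) x 250 (y) x 3 mm, origin at the centre of its underside, on the table. The cover starts on it, along its y.
- tray_in (a point): Centre of the inner floor (5 mm above the table) of the wooden finished tray, fixed: inside 160 x 160 mm, walls 5 mm thick and 14 mm high above the table.
- blue_mid (a point): Centre (half-way up) of the pendant with blue resin on top: a dark wooden disc 38 mm across (bevelled to 35 mm at both faces) and 13 mm thick, 20 g, flat on the table at the start, z = out of its resin face (up). May be absent.
- pink_mid (a point): Centre (half-way up) of the pendant with pink resin on top: a dark wooden disc 38 mm across (bevelled to 35 mm at both faces) and 13 mm thick, 20 g, flat on the table at the start, z = out of its resin face (up). May be absent.
- green_mid (a point): Centre (half-way up) of the pendant with green resin on top: a dark wooden disc 38 mm across (bevelled to 35 mm at both faces) and 13 mm thick, 20 g, flat on the table at the start, z = out of its resin face (up). May be absent.
- white_mid (a point): Centre (half-way up) of the pendant with white resin on top: a dark wooden disc 38 mm across (bevelled to 35 mm at both faces) and 13 mm thick, 20 g, flat on the table at the start, z = out of its resin face (up). May be absent.
- scissors_blue: Bystander, not to be disturbed: blue-handled scissors, 165 mm long, lying flat, 10 mm high.
- scissors_yellow: Bystander, not to be disturbed: yellow-green-handled scissors, 165 mm long, lying flat.
- scissors_grey: Bystander, not to be disturbed: dark-grey-handled scissors, 165 mm long, lying flat.
- bowl: Bystander, not to be disturbed: clear plastic bowl, 130 mm across, 55 mm high, behind the lamp.
- glue: Bystander, not to be disturbed: white glue bottle, 48 mm across, 130 mm tall, upright behind the lamp.
- tape: Bystander, not to be disturbed: yellow roll of tape, 76 mm across, lying flat, 19 mm high.
- marker: Bystander, not to be disturbed: black marker with red cap, 130 mm long (its x), 13 mm thick, lying flat.
Not all that is in view belongs to the job. What is shaped like the part that bears green_mid but yellow is not meant.

How it is judged:
By the outcome, as a careful person would: the job done as asked, in the order asked, and still so for the second after the job is handed in, with the robot touching nothing.
Of blue, pink, green, white only 2 to 3 are there at a start; the rules pass over those that are not, and their reading is None.
At some moment in a run one of blue, pink, green, white may be knocked a few centimetres aside while the robot is not near it.
Once in a run the grip may slacken for a moment while it holds something.
It also fails if it takes over 210 s, if anything falls off the work surface, if the arm or the gripper's body presses on something with over 40 N, if the wrist force passes 120 N, or if a joint passes its speed limit or range.

## Robot

A 6-joint arm with a two-finger parallel gripper is mounted at the origin on the work surface. World frame = base frame: x ahead of the robot, y to its left, z up, the work surface at z = 0. Lengths are in m, angles in degrees, forces in N, time in s.
With the tool pointing down it reaches from about 0.375 to 0.9 m from the base axis. Payload 3.1 kg.
Tool frame: the origin (TCP) lies at the very end of the fingers, on their centre line; the grasp point (between the pads) lies 19 mm behind it; z points along the fingers, y is the line along which they close (so a half turn about z gives the same grasp; the last joint's range is limited). The gripper opens to 87 mm and grips with 3 to 60 N. Pads are 19 mm wide; open, the fingers measure 117 mm over their backs; the gripper's body (75 mm by 190 mm) begins 51 mm behind the grasp point.
Start: joints at [-83.91, 30.224, 82.088, -0, 67.689, -10.227], TCP at [0.176, -0.6, 0.223] pointing down, gripper open.
Joint ranges: [-176.69, 176.69], [-43.24, 126.21], [12.49, 139.97], [-82, 262], [0, 151.66], [-163.58, 163.58]. Speed limits (degrees/s): [159.86, 159.86, 180, 180, 180, 180].

## Interface

Orientations are given as a 3x3 rotation matrix whose columns are the frame's x, y, z axes.
In Python, from rig import * gives the robot as it stands.
- The arm moves only by the tool jog_arm, never from a script. Its arguments are lists of equal length, an entry for each row: "delta_pos": the shift along the world's x, y, z in cm, a list of three; "turn": the turn about the world's z in degrees; "grip": the closure, from 0 (fully open) to 1 (shut). In form: {"delta_pos": [[x, y, z], ...], "turn": [turn, ...], "grip": [grip, ...]}. A call has 1 to 12 rows; each row is the pose to reach, as a shift and turn from the pose commanded when the call began; what a row does not reach only later rows make up. A row lasts 1/8 s, in which the tool goes at most 62.5 mm and 10.7 degrees, less where a joint would pass 70% of its speed; a pose out of reach is approached as far as the arm can. A call with a gripper value outside its range is refused whole. The fingers move at their own pace and stop on an object; the grip force is fixed at half the most. Time passes only in rows, so rows that repeat a pose let the fingers close. It gives the time, the measured TCP pose, the force, the opening and the grip force at its end, in the units of the state.
- read_state(): the state, without advancing time (a new reading comes with each control period).
- capture(name): name is "scene" or "top" or "wrist"; returns a dict with "color" (420x560x3 uint8, blue, green, red), "fovy" (degrees; the focal length in pixels is half the picture's height over the tangent of half this angle, whatever the lens; pixels are square), "cx", "cy" (the principal point, pixels), "camera_from_world" (4x4, takes a point from world to camera coordinates). Camera axes: x right, y up, looking along -z (the intrinsics and any distortion apply to the point x, -y, -z); pixel columns grow to the right and rows downward; lengths in m; the calibration is good to about 2 mm. The wrist camera is an equidistant fisheye: a pixel r from the principal point sees the ray r / f radians off the axis. A picture is of the moment at which its call begins. There is no depth.
- hand_in(): hands the job in; it is judged then, once.
The state is a dict: "time_s": time; "joint_positions": joint angles; "qvel": joint speeds; "tau": joint torques, N m; "position": TCP position; "tcp_rot": TCP orientation; "force": force on the tool from outside, world axes, zero at the start; "moment": the same for the moment, N m; "opening": opening from 0.0 (shut) to 1.0 (fully open); "grasp_force": force on a finger pad.
Only numpy, scipy, OpenCV 4.12 (cv2) and the standard library are available. Lean on these libraries where they do the work, as an engineer would, in place of code of your own. Each camera call takes 0.05 s, during which the arm holds its last target. There are 200 camera calls.

## Working session

There is one attempt and no reset: what is moved stays moved. The work goes in short steps, Python scripts to look and compute and a tool call to move; the robot and the scene stay as the last step left them, time stands still between calls to the robot, and variables do not carry over. Pictures are saved under pics/ and viewed, at most 14 in all, crops included, and the job is handed in when it is done.

Besides the shell and the picture viewer there is one more tool, called after "Call:" as name(argument=value, ...) on one line, values as JSON. jog_arm: Moves the arm, as the interface text tells. Its arguments: {"type":"object","properties":{"delta_pos":{"type":"array"},"turn":{"type":"array"},"grip":{"type":"array"}},"required":["delta_pos","turn","grip"]}

```bash
mkdir -p pics; cat > h.py <<'E'
from rig import *
import numpy as np, cv2
def snap(n,f):
    c=capture(n); cv2.imwrite('pics/'+f+'.png',c['color']); np.savez('pics/'+f+'.npz',**{k:c[k] for k in c}); return c
def load(f): return dict(np.load('pics/'+f+'.npz'))
def foc(c): return 210/np.tan(np.radians(float(c['fovy']))/2)
def pix2w(c,u,v,z,fish=False):
    f=foc(c); a=np.array([(u-c['cx'])/f,(v-c['cy'])/f])
    if fish:
        r=np.hypot(*a); s=np.sin(r)/r if r>1e-9 else 1; d=np.array([a[0]*s,-a[1]*s,-np.cos(r)])
    else: d=np.array([a[0],-a[1],-1.])
    M=np.linalg.inv(c['camera_from_world']); o=M[:3,3]; w=M[:3,:3]@d
    return o+w*(z-o[2])/w[2]
def w2pix(c,p,fish=False):
    q=c['camera_from_world']@np.append(p,1); f=foc(c)
    x,y,z=q[0],-q[1],-q[2]
    if fish:
        h=np.hypot(x,y); r=np.arctan2(h,z); return c['cx']+f*r*x/h, c['cy']+f*r*y/h
    return c['cx']+f*x/z, c['cy']+f*y/z
def crop(f,u0,v0,u1,v1,k,out):
    im=cv2.imread('pics/'+f+'.png')[v0:v1,u0:u1]; cv2.imwrite('pics/'+out+'.png',cv2.resize(im,None,fx=k,fy=k,interpolation=cv2.INTER_CUBIC))
E
python3 - <<'E'
from h import *
c=snap('top','top0'); print(c['fovy'],c['cx'],c['cy'],c['camera_from_world'])
im=cv2.resize(c['color'],(784,588),interpolation=cv2.INTER_CUBIC);cv2.imwrite('pics/top0b.png',im)
c=snap('scene','sc0')
print(read_state())
E
```

```text
48.75661708687205 283.53999446639517 207.01764908162602 [[-0.05085922 -0.99870486  0.0013968   0.00436595]
 [ 0.97143457 -0.04914577  0.23216279 -0.57073063]
 [-0.23179346  0.01316452  0.97267594 -1.10117255]
 [ 0.          0.          0.          1.        ]]
{'time_s': 0.1, 'joint_positions': array([-8.39111309e+01,  3.02737923e+01,  8.21477169e+01, -4.74588664e-04,
        6.76889446e+01, -1.02256165e+01]), 'qvel': array([ 0.11142876, -0.02693501, -0.05013997,  0.05386595, -0.07974024,
        0.02842125]), 'tau': array([-2.45131732e-04, -4.40986204e+01, -1.77150285e+01,  6.35560253e-02,
        5.33635891e-02, -4.82845678e-05]), 'position': array([ 0.1755425 , -0.59917025,  0.22167522]), 'tcp_rot': array([[ 9.59733453e-01,  2.80912183e-01, -2.12101294e-04],
       [ 2.80912064e-01, -9.59731598e-01,  1.91609304e-03],
       [ 3.34693564e-04, -1.89852040e-03, -9.99998142e-01]]), 'force': array([ 0.1240671 , -0.23195443,  0.05505215]), 'moment': array([-0.0134024 , -0.04742403, -0.02890322]), 'grasp_force': 0.0, 'opening': 0.9998057767576348}
```

View pics/top0b.png

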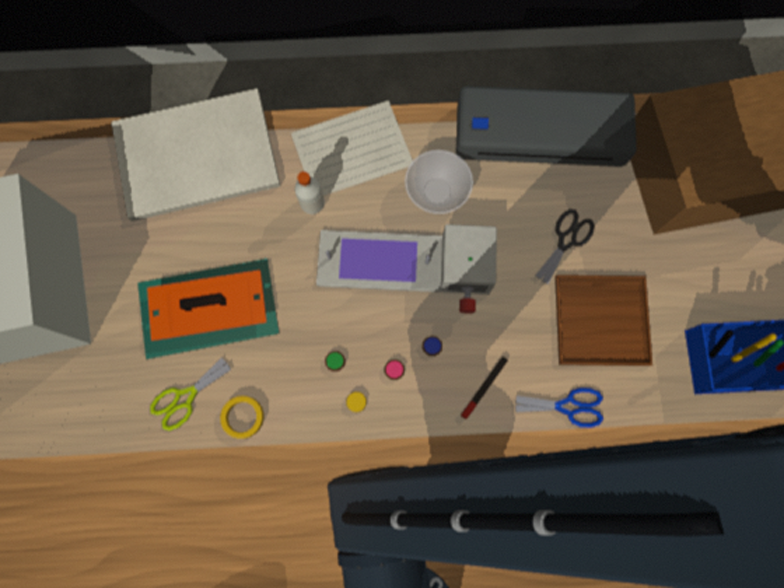

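View pics/sc0.png

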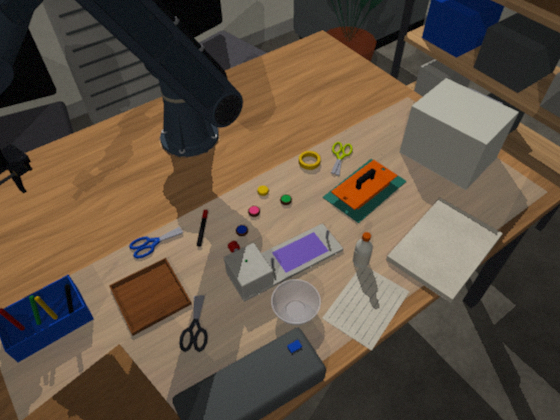

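In the 784-px top view the candidate discs are green (335,361), pink (395,369), blue (432,346), and yellow (356,402), which is the decoy. The red disc at (467,305) is the knob, and there is no white pendant. The cover is at (205,300), bed (378,260), tray (603,320). Next I'll take one close crop to check the choice.

```bash
python3 - <<'E'
from h import *
crop('top0',215,155,365,295,5,'c1')
crop('top0',90,180,210,260,6,'c2')
E
```

```text
(no output)
```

View pics/c1.png

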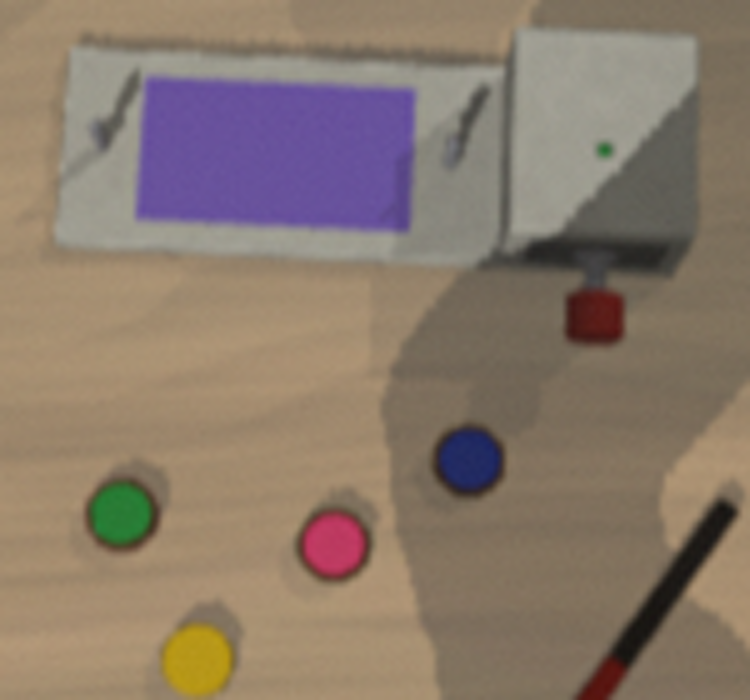

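View pics/c2.png

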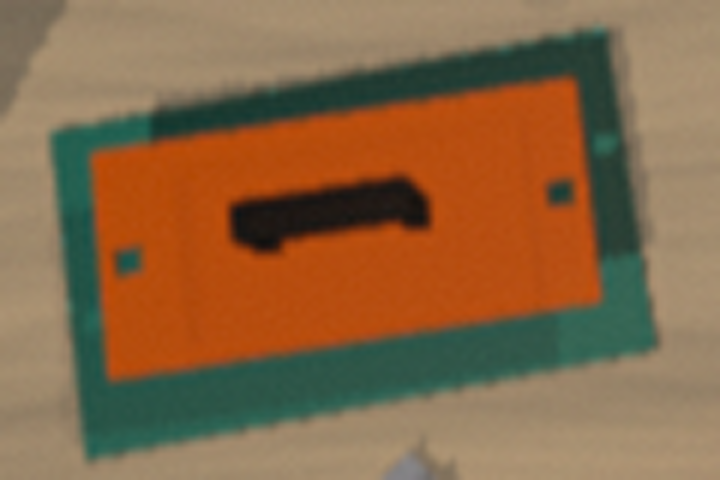

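The crop shows green (121,514), pink (335,545), blue (469,460), all resin up, with the yellow decoy at (198,660). The bed corners, knob and cover corners with their holes are clear.

```bash
python3 - <<'E'
from h import *
c=load('top0')
def P(lst,u0,v0,k,z): return np.array([pix2w(c,u0+(u+.5)/k-.5,v0+(v+.5)/k-.5,z) for u,v in lst])
np.set_printoptions(precision=4,suppress=True)
def rect(n,Q):
    d=[np.linalg.norm(Q[i]-Q[(i+1)%4]) for i in range(4)]
    a=(Q[0]+Q[3]-Q[1]-Q[2]); print(n,Q.mean(0),'len',np.array(d),'yaw(y axis from world y)',np.degrees(np.arctan2(-a[0],a[1])))
C1=(215,155,5);C2=(90,180,6)
rect('bed',P([(147,77),(415,90),(410,232),(136,218)],*C1,.012))
rect('plate',P([(91,152),(577,76),(602,301),(108,381)],*C2,.033))
rect('pad',P([(52,132),(605,32),(657,347),(90,460)],*C2,.003))
print('holes',P([(128,262),(560,193)],*C2,.033))
rect('tray',P([(556,275),(646,273),(651,363),(557,364)],0,0,1.4,.014))
rect('house',P([(515,28),(697,38),(692,245),(507,235)],*C1,.082))
print('pend',P([(121,514),(335,545),(469,460),(198,660)],*C1,.013))
print('knob',P([(595,316)],*C1,.06))
E
```

```text
bed [0.6447 0.0078 0.012 ] len [0.1446 0.0789 0.1457 0.0786] yaw(y axis from world y) -5.8549862509968555
plate [0.5689 0.3282 0.033 ] len [0.2115 0.1009 0.211  0.1014] yaw(y axis from world y) 6.450804437594987
pad [0.5693 0.3337 0.003 ] len [0.2482 0.1461 0.2482 0.1494] yaw(y axis from world y) 8.22708940853206
holes [[0.5579 0.4209 0.033 ]
 [0.5789 0.2359 0.033 ]]
tray [ 0.5099 -0.4054  0.014 ] len [0.1712 0.1711 0.1728 0.1691] yaw(y axis from world y) -1.9399874010738802
house [ 0.6257 -0.1577  0.082 ] len [0.0928 0.1088 0.0923 0.109 ] yaw(y axis from world y) -6.145522106627412
pend [[ 0.4558  0.0965  0.013 ]
 [ 0.4343 -0.0127  0.013 ]
 [ 0.4747 -0.0842  0.013 ]
 [ 0.3796  0.0596  0.013 ]]
knob [[ 0.5376 -0.1494  0.06  ]]
```

Call:
jog_arm(delta_pos=[[5,8,0],[9,16,-1],[13,23,-2],[17,30,-3],[21,37,-4],[25,44,-5],[29,50,-5],[29.9,51.6,-5],[29.9,51.6,-5],[29.9,51.6,-5],[29.9,51.6,-5],[29.9,51.6,-5]], turn=[10,20,30,40,50,60,70,80,90,100,103.7,103.7], grip=[0,0,0,0,0,0,0,0,0,0,0,0])

```text
time_s: 1.6
position: [0.4745, -0.0831, 0.1723]
tcp_rot: [[-0.501, 0.866, -0.001], [0.866, 0.501, 0.0], [0.001, -0.001, -1.0]]
force: [0.3, -0.6, -0.3]
opening: 1.001
grasp_force: 0.0
```

```bash
cat >> h.py <<'E'
R={'blue':(105,130),'pink':(160,178),'green':(50,80),'yellow':(22,34)}
def pend(c,z=.013,fish=False,near=None):
    h=cv2.cvtColor(c['color'],cv2.COLOR_BGR2HSV); o={}
    for n,(a,b) in R.items():
        m=cv2.inRange(h,(a,110,40),(b,255,255)); N,L,S,C=cv2.connectedComponentsWithStats(m)
        for i in range(1,N):
            if S[i][4]<60: continue
            w=pix2w(c,*C[i],z,fish)
            e=pix2w(c,C[i][0]+np.sqrt(S[i][4]/np.pi),C[i][1],z,fish)
            r=np.linalg.norm(e-w)
            if .011<r<.024 and .3<w[0]<.8 and abs(w[1])<.6: o.setdefault(n,[]).append((w[:2]*100).round(2).tolist()+[round(r*1000,1)]+C[i].round(0).tolist())
    return o
def st():
    s=read_state(); y=s['tcp_rot'][:,1]
    print('t',round(s['time_s'],2),'tcp cm',(s['position']*100).round(2),'yaw',round(np.degrees(np.arctan2(y[1],y[0])),2),'F',s['force'].round(1),'open',round(s['opening'],3),'gf',round(s['grasp_force'],1),'tilt',s['tcp_rot'][:2,2].round(4))
E
python3 - <<'E'
from h import *
st(); print(pend(load('top0')))
c=snap('wrist','w1'); print('wrist',pend(c,fish=True))
print('glue',pix2w(load('top0'),312/1.4,208/1.4,0))
E
```

```text
t 1.6 tcp cm [47.45 -8.31 17.23] yaw 30.05 F [ 0.3 -0.6 -0.3] open 1.001 gf 0.0 tilt [-0.0007  0.0002]
{'blue': [[47.49, -8.45, np.float64(15.5), 308.0, 246.0]], 'pink': [[43.46, -1.24, np.float64(15.9), 281.0, 263.0]], 'green': [[45.59, 9.68, np.float64(15.5), 239.0, 257.0]], 'yellow': [[37.95, 5.99, np.float64(18.6), 254.0, 287.0]]}
wrist {'blue': [[47.34, -8.53, np.float64(15.2), 277.0, 195.0]], 'pink': [[43.3, -1.34, np.float64(15.6), 278.0, 113.0]], 'green': [[45.45, 9.49, np.float64(15.3), 352.0, 33.0]], 'yellow': [[37.97, 5.73, np.float64(17.7), 267.0, 26.0]]}
glue [0.75984396 0.13292483 0.        ]
```

View pics/w1.png

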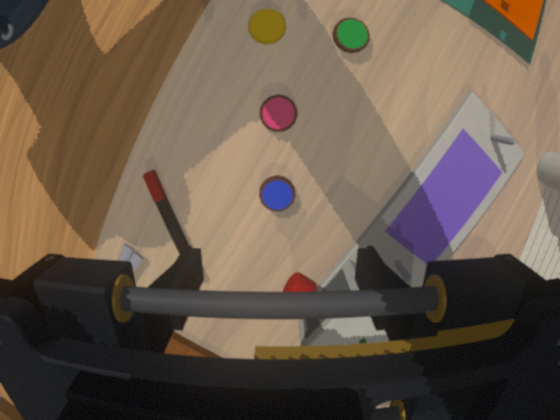

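The wrist view shows blue (277,195), pink (278,113) and green (352,33) resin up, with the decoy at (267,26). It agrees with the top view within 2 mm. Next I'll grasp blue.

Call:
jog_arm(delta_pos=[[-0.1,-0.1,-5],[-0.1,-0.1,-10],[-0.1,-0.1,-14],[-0.1,-0.1,-16],[-0.1,-0.1,-16.9],[-0.1,-0.1,-16.9],[-0.1,-0.1,-16.9],[-0.1,-0.1,-16.9],[-0.1,-0.1,-16.9],[-0.1,-0.1,-16.9],[-0.1,-0.1,-16.9]], turn=[0,0,0,0,0,0,0,0,0,0,0], grip=[0,0,0,0,0,0.3,0.5,0.7,0.7,0.7,0.7])

```text
time_s: 3.02
position: [0.4737, -0.0848, 0.0037]
tcp_rot: [[-0.5, 0.866, 0.0], [0.866, 0.5, -0.0], [-0.0, 0.0, -1.0]]
force: [-1.1, 0.3, 1.8]
opening: 0.421
grasp_force: 30.0
```

Call:
jog_arm(delta_pos=[[0,0,5],[0,1,10],[4,3,11],[9,4.9,11],[14,4.9,11],[16.6,4.9,10],[16.6,4.9,7],[16.6,4.9,4],[16.6,4.9,2.2],[16.6,4.9,1.3],[16.6,4.9,1.3],[16.6,4.9,1.3]], turn=[0,-5,-14,-24,-33,-36,-36,-36,-36,-36,-36,-36], grip=[0.7,0.7,0.7,0.7,0.7,0.7,0.7,0.7,0.7,0.7,0.7,0.7])

```text
time_s: 4.53
position: [0.6403, -0.036, 0.0174]
tcp_rot: [[0.104, 0.995, 0.002], [0.995, -0.104, -0.0], [-0.0, 0.002, -1.0]]
force: [-0.0, 0.2, -1.1]
opening: 0.421
grasp_force: 30.0
```

Call:
jog_arm(delta_pos=[[0,0,-0.1],[0,0,-0.1],[0,0,-0.1],[0,0,-0.1],[0,0,3],[0,0,8],[-4,0.5,11],[-10,1,12],[-16,2,12],[-20.6,2.3,11],[-20.6,2.3,10],[-20.6,2.3,10]], turn=[0,0,0,0,0,0,0,0,0,0,0,0], grip=[0.7,0.3,0,0,0,0,0,0,0,0,0,0])

```text
time_s: 6.02
position: [0.4348, -0.0132, 0.1164]
tcp_rot: [[0.105, 0.995, 0.001], [0.995, -0.105, -0.0], [-0.0, 0.001, -1.0]]
force: [-0.2, -1.4, 0.9]
opening: 1.003
grasp_force: 0.0
```

```bash
python3 - <<'E'
from h import *
st(); c=snap('wrist','w2'); print(pend(c,fish=True)); print('top',pend(snap('top','top1'),z=.025))
E
```

```text
t 6.03 tcp cm [43.48 -1.32 11.64] yaw -6.0 F [-0.2 -1.4  0.9] open 1.003 gf 0.0 tilt [ 0.0014 -0.0004]
{'blue': [[64.89, -4.1, np.float64(19.3), 493.0, 215.0]], 'pink': [[43.33, -1.3, np.float64(15.3), 276.0, 209.0]], 'green': [[45.45, 9.51, np.float64(15.2), 289.0, 78.0]], 'yellow': [[38.03, 5.91, np.float64(18.2), 203.0, 133.0]]}
top {'blue': [[64.22, -3.53, np.float64(15.2), 286.0, 184.0]], 'green': [[52.24, 22.37, np.float64(16.8), 188.0, 234.0]]}
```

Call:
jog_arm(delta_pos=[[0,0,-5],[0,0,-9],[0,0,-11.3],[0,0,-11.3],[0,0,-11.3],[0,0,-11.3],[0,0,-11.3],[0,0,-11.3],[0,0,-11.3],[0,0,-11.3]], turn=[0,0,0,0,0,0,0,0,0,0], grip=[0,0,0,0,0.3,0.5,0.7,0.7,0.7,0.7])

```text
time_s: 7.38
position: [0.4337, -0.0128, 0.0036]
tcp_rot: [[0.104, 0.995, 0.0], [0.995, -0.104, -0.0], [-0.0, 0.0, -1.0]]
force: [-0.5, -0.8, 1.6]
opening: 0.414
grasp_force: 30.0
```

Call:
jog_arm(delta_pos=[[0,0,5],[0,0,10],[5,0.5,11],[11,1,11],[17,1.5,11],[21.1,2.1,10],[21.1,2.1,7],[21.1,2.1,4],[21.1,2.1,2.2],[21.1,2.1,1.3],[21.1,2.1,1.2],[21.1,2.1,1.2]], turn=[0,0,0,0,0,0,0,0,0,0,0,0], grip=[0.7,0.7,0.7,0.7,0.7,0.7,0.7,0.7,0.7,0.7,0.7,0.7])

```text
time_s: 8.88
position: [0.6452, 0.0081, 0.0163]
tcp_rot: [[0.104, 0.995, 0.002], [0.995, -0.104, -0.0], [-0.0, 0.002, -1.0]]
force: [0.4, 0.0, -0.2]
opening: 0.419
grasp_force: 30.0
```

Call:
jog_arm(delta_pos=[[0,0,0],[0,0,0],[0,0,0],[0,0,0],[0,0,3],[0,0,8],[-4,1.5,11],[-10,4,12],[-15,7,12],[-19,8.7,11],[-19,8.7,10],[-19,8.7,10]], turn=[0,0,0,0,0,0,0,0,0,0,0,0], grip=[0.7,0.3,0,0,0,0,0,0,0,0,0,0])

```text
time_s: 10.38
position: [0.4555, 0.0951, 0.1153]
tcp_rot: [[0.104, 0.995, 0.001], [0.995, -0.104, -0.0], [-0.0, 0.001, -1.0]]
force: [-0.3, -1.2, 0.6]
opening: 0.996
grasp_force: 0.0
```

```bash
python3 - <<'E'
from h import *
st(); c=snap('wrist','w3'); print(pend(c,fish=True)); print('top',pend(snap('top','top2'),z=.025))
E
```

```text
t 10.38 tcp cm [45.55  9.51 11.53] yaw -5.97 F [-0.3 -1.2  0.6] open 0.996 gf 0.0 tilt [ 0.0008 -0.0001]
{'green': [[45.48, 9.56, np.float64(15.0), 277.0, 209.0]], 'yellow': [[38.53, 6.44, np.float64(14.6), 205.0, 250.0]]}
top {'blue': [[64.22, -3.5, np.float64(15.0), 286.0, 184.0]], 'pink': [[64.71, 0.9, np.float64(15.9), 269.0, 183.0]], 'yellow': [[41.16, 37.76, np.float64(17.5), 127.0, 280.0], [37.88, 5.93, np.float64(18.6), 254.0, 287.0]]}
```

Call:
jog_arm(delta_pos=[[0,0,-5],[0,0,-9],[0,0,-11.2],[0,0,-11.2],[0,0,-11.2],[0,0,-11.2],[0,0,-11.2],[0,0,-11.2],[0,0,-11.2],[0,0,-11.2]], turn=[0,0,0,0,0,0,0,0,0,0], grip=[0,0,0,0,0.3,0.5,0.7,0.7,0.7,0.7])

```text
time_s: 11.72
position: [0.4547, 0.0952, 0.0036]
tcp_rot: [[0.104, 0.995, 0.0], [0.995, -0.104, -0.0], [-0.0, 0.0, -1.0]]
force: [0.1, 0.6, 1.2]
opening: 0.415
grasp_force: 30.0
```

Call:
jog_arm(delta_pos=[[0,0,5],[0,0,10],[5,-0.5,11],[11,-2,11],[16,-3.5,11],[19.4,-4.3,10],[19.4,-4.3,7],[19.4,-4.3,4],[19.4,-4.3,2.2],[19.4,-4.3,1.3],[19.4,-4.3,1.2],[19.4,-4.3,1.2]], turn=[0,0,0,0,0,0,0,0,0,0,0,0], grip=[0.7,0.7,0.7,0.7,0.7,0.7,0.7,0.7,0.7,0.7,0.7,0.7])

```text
time_s: 13.22
position: [0.6493, 0.0522, 0.0163]
tcp_rot: [[0.104, 0.995, 0.002], [0.995, -0.104, -0.0], [0.0, 0.002, -1.0]]
force: [-0.6, -0.8, 0.3]
opening: 0.417
grasp_force: 30.0
```

Call:
jog_arm(delta_pos=[[0,0,0],[0,0,0],[0,0,0],[0,0,0],[0,0,3],[0,0,8],[-2,4,13],[-4,10,16],[-6,16,16],[-8,22,16],[-8,27.6,15],[-8,27.6,15]], turn=[0,0,0,0,0,0,0,4,8,12,12.5,12.5], grip=[0.7,0.3,0,0,0,0,0,0,0,0,0,0])

```text
time_s: 14.72
position: [0.5669, 0.3324, 0.165]
tcp_rot: [[-0.119, 0.993, -0.0], [0.993, 0.119, 0.001], [0.001, -0.0, -1.0]]
force: [0.3, 0.4, -0.0]
opening: 1.001
grasp_force: 0.0
```

```bash
python3 - <<'E'
from h import *
st(); c=snap('wrist','w4'); t=snap('top','top3'); print('top',pend(t,z=.025))
s=snap('scene','sc3'); print('scene',pend(s,z=.025))
a=cv2.resize(c['color'],None,fx=1.4,fy=1.4,interpolation=cv2.INTER_CUBIC)
cv2.imwrite('pics/w4b.png',a)
E
```

```text
t 14.72 tcp cm [56.69 33.24 16.5 ] yaw 6.84 F [ 0.3  0.4 -0. ] open 1.001 gf 0.0 tilt [-0.0005  0.0008]
top {'blue': [[64.23, -3.51, np.float64(15.1), 286.0, 184.0]], 'pink': [[64.75, 0.91, np.float64(15.9), 269.0, 183.0]], 'green': [[65.09, 5.38, np.float64(14.7), 252.0, 183.0]], 'yellow': [[37.87, 5.94, np.float64(18.0), 254.0, 287.0]]}
scene {'pink': [[64.35, 0.97, np.float64(15.5), 301.0, 249.0]], 'green': [[64.8, 5.48, np.float64(14.0), 314.0, 243.0]], 'yellow': [[39.07, 5.22, np.float64(17.1), 262.0, 190.0]]}
```

View pics/w4b.png

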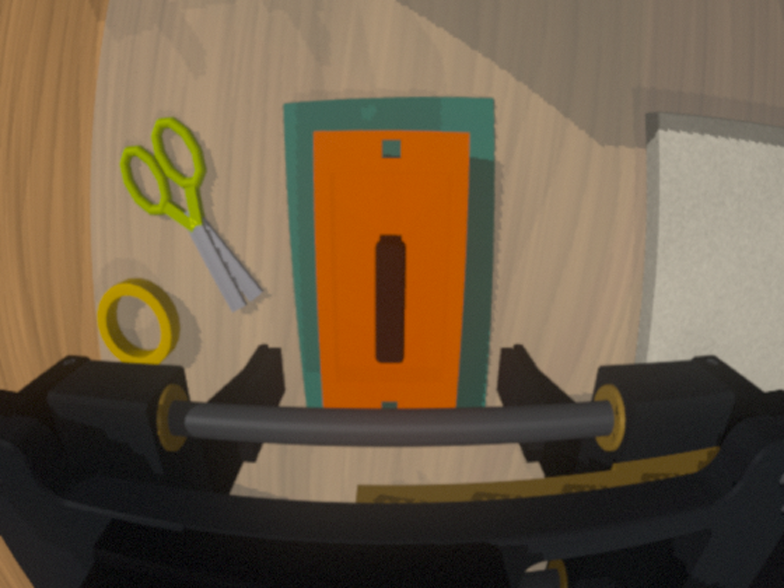

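The wrist view shows the bar from (391,240) to (390,362), a far hole at (391,149), and the near hole at (389,406) partly hidden. Nothing is on top of the cover.

```bash
python3 - <<'E'
from h import *
c=load('w4'); g=lambda u,v,z: (pix2w(c,(u+.5)/1.4-.5,(v+.5)/1.4-.5,z,True)*100).round(2)
print('bar ends',g(391,242,.071),g(390,362,.071)); print('holes',g(391,149,.033),g(389.5,406,.033))
print('plate',g(313,131,.033),g(470,132,.033),'pad far',g(284,103,.003),g(495,98,.003))
# top image pixel orange edges
t=load('top3')
for p in [(.6447,.0078,.012)]: print(w2pix(t,p))
E
```

```text
bar ends [56.34 36.58  7.1 ] [57.18 29.11  7.1 ]
holes [55.7  41.89  3.3 ] [57.79 23.64  3.3 ]
plate [50.61 42.55  3.3 ] [60.57 43.69  3.3 ] pad far [47.76 44.56  0.3 ] [62.53 46.69  0.3 ]
(np.float64(270.00017972811264), np.float64(185.33820899375525))
```

Call:
jog_arm(delta_pos=[[-0.1,0,-5],[-0.1,0,-9],[-0.1,0,-11.5],[-0.1,0,-12.4],[-0.1,0,-12.4],[-0.1,0,-12.4],[-0.1,0,-12.4],[-0.1,0,-12.4],[-0.1,0,-12.4],[-0.1,0,-12.4],[-0.1,0,-12.4],[-0.1,0,-12.4]], turn=[0,0,0,0,0,0,0,0,0,0,0,0], grip=[0,0,0,0,0.3,0.5,0.6,0.7,0.8,0.9,0.9,0.9])

```text
time_s: 16.38
position: [0.5674, 0.3282, 0.0415]
tcp_rot: [[-0.113, 0.994, -0.0], [0.994, 0.113, -0.0], [-0.0, -0.0, -1.0]]
force: [-0.4, -0.6, -0.6]
opening: 0.202
grasp_force: 30.0
```

Call:
jog_arm(delta_pos=[[0,0,2],[0,0,6],[0,0,11],[1,-4,12],[2,-9,12],[3,-14,12],[5,-19,12],[6.5,-24,12],[7.5,-29,11],[7.5,-32.1,9],[7.5,-32.1,7],[7.5,-32.1,6]], turn=[0,0,0,0,-2,-4,-6,-8,-10,-12,-12.5,-12.5], grip=[0.9,0.9,0.9,0.9,0.9,0.9,0.9,0.9,0.9,0.9,0.9,0.9])

```text
time_s: 17.88
position: [0.6417, 0.0068, 0.1009]
tcp_rot: [[0.105, 0.994, -0.002], [0.994, -0.105, 0.0], [0.0, -0.002, -1.0]]
force: [0.3, 0.2, -3.8]
opening: 0.203
grasp_force: 30.0
```

Call:
jog_arm(delta_pos=[[0,0,0],[0,0,0]], turn=[0,0], grip=[0.9,0.9])

```text
time_s: 18.12
position: [0.6432, 0.0078, 0.1025]
tcp_rot: [[0.103, 0.995, 0.002], [0.995, -0.103, -0.0], [-0.0, 0.002, -1.0]]
force: [0.3, 0.1, -3.2]
opening: 0.201
grasp_force: 30.0
```

```bash
python3 - <<'E'
from h import *
st(); c=snap('wrist','w5'); t=snap('top','top4'); s=snap('scene','sc4')
a=cv2.resize(c['color'][60:320,180:380],None,fx=2.2,fy=2.2,interpolation=cv2.INTER_CUBIC)
b=cv2.resize(t['color'][150:220,215:325],None,fx=3,fy=3.0,interpolation=cv2.INTER_CUBIC)
d=cv2.resize(s['color'][190:290,240:360],None,fx=2.75,fy=2.75,interpolation=cv2.INTER_CUBIC)
im=np.zeros((575,790,3),np.uint8); im[:a.shape[0],:a.shape[1]]=a; im[:b.shape[0],450:450+b.shape[1]]=b; im[230:230+d.shape[0],450:450+d.shape[1]]=d
cv2.imwrite('pics/m5.png',im)
E
```

```text
t 18.12 tcp cm [64.32  0.78 10.25] yaw -5.92 F [ 0.3  0.1 -3.2] open 0.201 gf 30.0 tilt [ 0.0016 -0.0003]
```

View pics/m5.png

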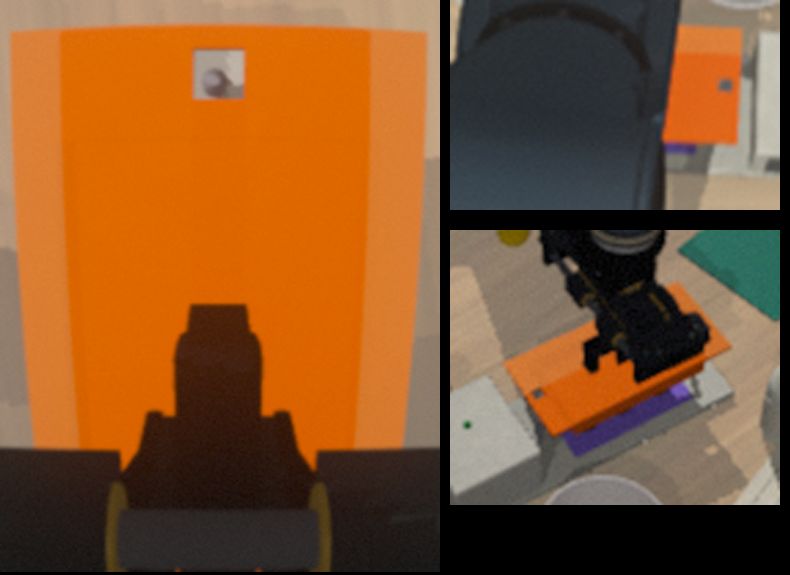

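The far hole at (218,74) in the mosaic shows the +y pin tip at about (213,79). I'll enlarge it to measure the offset.

```bash
python3 - <<'E'
from h import *
crop('w5',262,75,298,112,14,'c5')
E
```

```text
(no output)
```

View pics/c5.png

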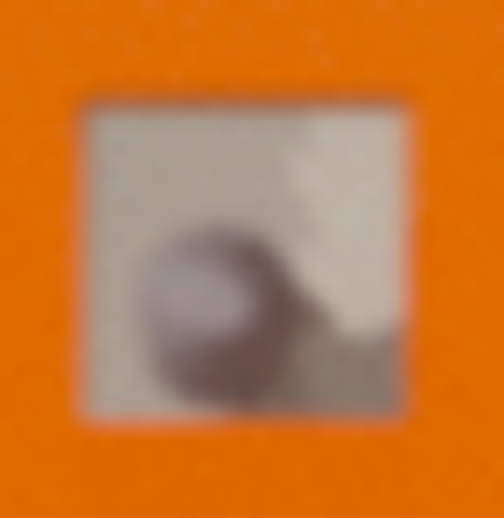

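```bash
python3 - <<'E'
from h import *
c=load('w5'); g=lambda u,v,z: (pix2w(c,262+(u+.5)/14-.5,75+(v+.5)/14-.5,z,True)*100).round(2)
print('hole',g(245,262,.0935),g(80,262,.0935),g(412,262,.0935)); print('pin',g(222,312,.047),g(222,312,.054),g(205,300,.054))
a=np.radians(-6);print('cam',np.linalg.inv(c['camera_from_world'])[:3,3])
E
```

```text
hole [65.31  9.88  9.35] [64.71  9.94  9.35] [65.92  9.82  9.35]
pin [65.22  9.93  4.7 ] [65.22  9.89  5.4 ] [65.15  9.96  5.4 ]
cam [0.65162634 0.08879219 0.26398387]
```

Call:
jog_arm(delta_pos=[[-0.1,0,-1],[-0.1,0,-2],[-0.1,0,-2.8],[-0.1,0,-3.2],[-0.1,0,-3.6],[-0.1,0,-4],[-0.1,0,-4.4],[-0.1,0,-4.7],[-0.1,0,-4.9],[-0.1,0,-5.05],[-0.1,0,-5.1],[-0.1,0,-5.1]], turn=[0,0,0,0,0,0,0,0,0,0,0,0], grip=[0.9,0.9,0.9,0.9,0.9,0.9,0.9,0.9,0.9,0.9,0.9,0.9])

```text
time_s: 19.77
position: [0.6417, 0.0072, 0.0506]
tcp_rot: [[0.104, 0.995, 0.0], [0.995, -0.104, -0.0], [0.0, 0.0, -1.0]]
force: [-0.4, -0.2, -3.7]
opening: 0.197
grasp_force: 30.0
```

Call:
jog_arm(delta_pos=[[0,0,-0.1],[0,0,-0.15],[0,0,-0.2],[0,0,-0.2]], turn=[0,0,0,0], grip=[0.9,0.9,0.9,0.9])

```text
time_s: 20.27
position: [0.6418, 0.0072, 0.0504]
tcp_rot: [[0.104, 0.995, 0.001], [0.995, -0.104, -0.0], [-0.0, 0.001, -1.0]]
force: [-3.3, 0.7, 7.3]
opening: 0.206
grasp_force: 30.0
```

Call:
jog_arm(delta_pos=[[0,0,0],[0,0,0],[0,0,0],[0,0,0],[0,0,3],[0,0,8],[-5,0,12],[-10,0,13],[-10,0,13]], turn=[0,0,0,0,0,0,0,0,0], grip=[0.6,0.3,0,0,0,0,0,0,0])

```text
time_s: 21.4
position: [0.537, 0.008, 0.1792]
tcp_rot: [[0.104, 0.995, -0.004], [0.995, -0.104, 0.001], [0.0, -0.004, -1.0]]
force: [0.4, 0.4, -0.2]
opening: 0.993
grasp_force: 0.0
```

```bash
python3 - <<'E'
from h import *
st(); c=snap('wrist','w6'); t=snap('top','top5'); s=snap('scene','sc5')
a=c['color'][60:320,230:560]
b=cv2.resize(t['color'][145:235,210:370],None,fx=2.4,fy=2.4,interpolation=cv2.INTER_CUBIC)
d=cv2.resize(s['color'][190:290,215:360],None,fx=2.7,fy=2.7,interpolation=cv2.INTER_CUBIC)
im=np.zeros((600,790,3),np.uint8); im[:260,:330]=a; im[:b.shape[0],350:350+b.shape[1]]=b; im[300:300+d.shape[0],350:350+d.shape[1]]=d
cv2.imwrite('pics/m6.png',im)
E
```

```text
t 21.4 tcp cm [53.7   0.8  17.92] yaw -5.98 F [ 0.4  0.4 -0.2] open 0.993 gf 0.0 tilt [-0.004   0.0007]
```

View pics/m6.png

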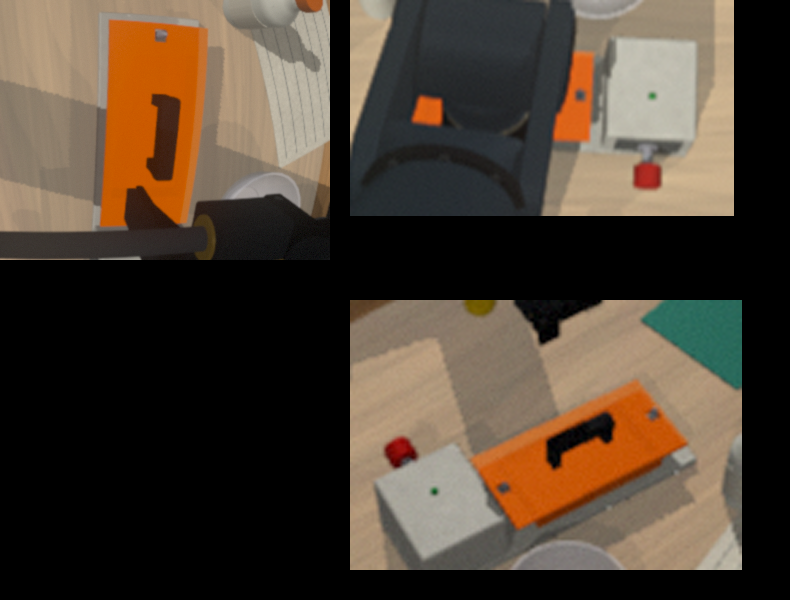

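The mosaic shows the cover level, with both pins inside its holes ((503,487) and (653,413)), and the knob still in at (648,175). Next is the knob.

Call:
jog_arm(delta_pos=[[-0.6,-4,0],[-0.6,-8,0],[-0.6,-12,0],[-0.6,-15.7,0],[-0.6,-15.7,0],[-0.6,-15.7,0],[-0.6,-15.7,0],[-0.6,-15.7,0],[-0.6,-15.7,0],[-0.6,-15.7,0]], turn=[-10,-20,-30,-40,-50,-60,-70,-80,-90,-90], grip=[0,0,0,0,0,0,0,0,0,0])

```text
time_s: 22.8
position: [0.5368, -0.1504, 0.1779]
tcp_rot: [[0.995, -0.102, 0.0], [-0.102, -0.995, -0.0], [0.0, 0.0, -1.0]]
force: [0.2, 1.0, 0.4]
opening: 1.0
grasp_force: 0.0
```

Call:
jog_arm(delta_pos=[[0,0,-5],[0,0,-10],[0,0,-13],[0,0,-14.8],[0,0,-14.8],[0,0,-14.8],[0,0,-14.8],[0,0,-14.8],[0,0,-14.8],[0,0,-14.8],[0,0,-14.8]], turn=[0,0,0,0,0,0,0,0,0,0,0], grip=[0,0,0,0,0,0.2,0.4,0.6,0.8,0.8,0.8])

```text
time_s: 24.18
position: [0.5356, -0.1498, 0.0306]
tcp_rot: [[0.995, -0.104, -0.0], [-0.104, -0.995, 0.0], [-0.0, -0.0, -1.0]]
force: [-0.4, 0.8, 0.6]
opening: 0.401
grasp_force: 0.0
```

```bash
python3 - <<'E'
from h import *
st()
E
```

```text
t 24.18 tcp cm [ 53.56 -14.98   3.06] yaw -95.98 F [-0.4  0.8  0.6] open 0.401 gf 0.0 tilt [-0.  0.]
```

Still closing; I'll finish the grip and then pull in small steps.

Call:
jog_arm(delta_pos=[[0,0,0],[0,0,0],[0,0,0],[-0.5,0.05,0],[-1,0.1,0],[-1.4,0.15,0],[-1.7,0.18,0],[-1.9,0.2,0],[-1.9,0.2,0],[-1.9,0.2,0]], turn=[0,0,0,0,0,0,0,0,0,0], grip=[0.8,0.8,0.8,0.8,0.8,0.8,0.8,0.8,0.8,0.8])

```text
time_s: 25.42
position: [0.5175, -0.1484, 0.0306]
tcp_rot: [[0.995, -0.104, 0.002], [-0.104, -0.995, -0.001], [0.002, 0.001, -1.0]]
force: [2.2, -4.7, -3.5]
opening: 0.337
grasp_force: 30.0
```

```bash
python3 - <<'E'
from h import *
st(); t=snap('top','top6'); s=snap('scene','sc6')
b=cv2.resize(t['color'][155:235,260:370],None,fx=3.5,fy=3.5,interpolation=cv2.INTER_CUBIC)
d=cv2.resize(s['color'][190:290,215:345],None,fx=3,fy=3,interpolation=cv2.INTER_CUBIC)
im=np.zeros((300,790,3),np.uint8); im[:280,:385]=b; im[:300,395:785]=d
cv2.imwrite('pics/m7.png',im)
E
```

```text
t 25.43 tcp cm [ 51.75 -14.84   3.06] yaw -95.98 F [ 2.2 -4.7 -3.5] open 0.337 gf 30.0 tilt [ 0.0017 -0.0011]
```

View pics/m7.png

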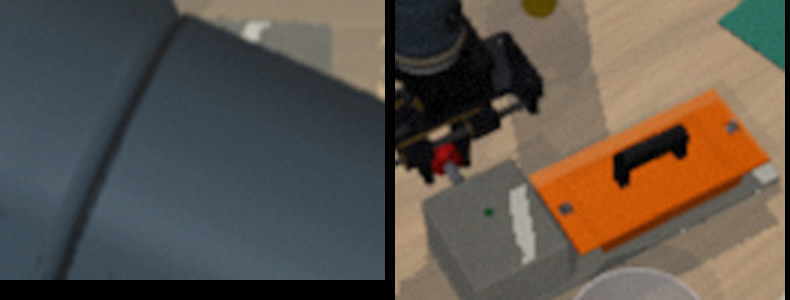

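The scene view shows the knob pulled out with a longer stem at (455,172), and the cover still home. I'll pull slightly further against the stop to confirm, then wait.

Call:
jog_arm(delta_pos=[[-0.1,0,0],[-0.2,0,0],[-0.2,0,0],[-0.1,0,0],[0,0,0],[0,0,0],[0,0,0],[0,0,0],[0,0,0],[0,0,0],[0,0,0],[0,0,0]], turn=[0,0,0,0,0,0,0,0,0,0,0,0], grip=[0.8,0.8,0.8,0.8,0.8,0.8,0.8,0.8,0.8,0.8,0.8,0.8])

```text
time_s: 27.02
position: [0.5176, -0.1484, 0.0306]
tcp_rot: [[0.995, -0.104, 0.002], [-0.104, -0.995, -0.001], [0.002, 0.001, -1.0]]
force: [2.3, -5.0, -4.1]
opening: 0.335
grasp_force: 30.0
```

Call:
jog_arm(delta_pos=[[0,0,0],[0,0,0],[0,0,0],[0,0,0],[0,0,0],[0,0,0],[0,0,0],[0,0,0],[0,0,0],[0,0,0],[0,0,0],[0,0,0]], turn=[0,0,0,0,0,0,0,0,0,0,0,0], grip=[0.8,0.8,0.8,0.8,0.8,0.8,0.8,0.8,0.8,0.8,0.8,0.8])

```text
time_s: 28.52
position: [0.5176, -0.1484, 0.0306]
tcp_rot: [[0.995, -0.104, 0.002], [-0.104, -0.995, -0.001], [0.002, 0.001, -1.0]]
force: [2.1, -4.2, -4.0]
opening: 0.337
grasp_force: 30.0
```

Call:
jog_arm(delta_pos=[[0,0,0],[0,0,0],[0,0,0],[0,0,0],[0,0,0],[0,0,0],[0,0,0],[0,0,0],[0,0,0],[0,0,0],[0,0,0],[0,0,0]], turn=[0,0,0,0,0,0,0,0,0,0,0,0], grip=[0.8,0.8,0.8,0.8,0.8,0.8,0.8,0.8,0.8,0.8,0.8,0.8])

```text
time_s: 30.02
position: [0.5176, -0.1484, 0.0306]
tcp_rot: [[0.995, -0.104, 0.002], [-0.104, -0.995, -0.001], [0.002, 0.001, -1.0]]
force: [2.2, -4.8, -4.3]
opening: 0.333
grasp_force: 30.0
```

```bash
python3 - <<'E'
from h import *
st(); s=snap('scene','sc7'); b=load('sc5')
for c in (b,s):
    h=cv2.cvtColor(c['color'],cv2.COLOR_BGR2HSV); m=cv2.inRange(h,(0,150,60),(6,255,255))|cv2.inRange(h,(174,150,60),(180,255,255)); m[:,:215]=0;m[:,260:]=0;m[:220]=0;m[270:]=0
    print(m.sum()/255, cv2.moments(m)['m10']/max(1,cv2.moments(m)['m00']),cv2.moments(m)['m01']/max(1,cv2.moments(m)['m00']))
u,v=map(int,w2pix(s,(.6257-.002,-.1577,.082))); print(u,v)
print(b['color'][245:265:5,242:262:5].mean((0,1)),s['color'][245:265:5,242:262:5].mean((0,1)))
E
```

```text
t 30.02 tcp cm [ 51.76 -14.84   3.06] yaw -95.97 F [ 2.2 -4.8 -4.3] open 0.333 gf 30.0 tilt [ 0.0017 -0.0012]
80.0 232.75 245.5125
61.0 230.8360655737705 241.9672131147541
247 262
[146.375 160.    164.   ] [ 96.8125 106.9375 109.6875]
```

Lamp has been on for over 4.5 s against the hard stop. Now I'll push it in.

Call:
jog_arm(delta_pos=[[0.5,-0.05,0],[1,-0.1,0],[1.4,-0.15,0],[1.8,-0.19,0],[2,-0.21,0],[2.2,-0.22,0],[2.2,-0.22,0],[2.2,-0.22,0]], turn=[0,0,0,0,0,0,0,0], grip=[0.8,0.8,0.8,0.8,0.8,0.8,0.8,0.8])

```text
time_s: 31.08
position: [0.5355, -0.1501, 0.0305]
tcp_rot: [[0.995, -0.103, -0.007], [-0.103, -0.995, 0.001], [-0.007, 0.0, -1.0]]
force: [-6.5, -7.5, 2.2]
opening: 0.33
grasp_force: 30.0
```

Call:
jog_arm(delta_pos=[[2.0,-0.2,0],[2.0,-0.2,0],[2.0,-0.2,0],[2.0,-0.2,0],[2.0,-0.2,0],[2.0,-0.2,5],[2.0,-0.2,10],[2.0,-0.2,14]], turn=[0,0,0,0,0,0,0,0], grip=[0.8,0.5,0.2,0,0,0,0,0])

```text
time_s: 32.08
position: [0.5591, -0.1517, 0.1726]
tcp_rot: [[0.995, -0.104, 0.001], [-0.104, -0.995, -0.0], [0.001, 0.0, -1.0]]
force: [0.4, -0.4, 0.2]
opening: 0.977
grasp_force: 0.0
```

I mis-stepped there: the deltas are relative to the pushed-in pose, so I commanded 2 cm extra against the knob stop. I'll check the lamp, cover and knob for any disturbance.

Call:
jog_arm(delta_pos=[[-2,4,0],[-2,8,0],[0,12,0],[4,15,0],[8.3,15.7,0],[8.3,15.7,0],[8.3,15.7,0],[8.3,15.7,0],[8.3,15.7,0],[8.3,15.7,0]], turn=[10,20,30,40,50,60,70,80,90,90], grip=[0,0,0,0,0,0,0,0,0,0])

```text
time_s: 33.33
position: [0.6414, 0.0055, 0.1705]
tcp_rot: [[0.106, 0.994, -0.0], [0.994, -0.106, 0.0], [0.0, -0.0, -1.0]]
force: [-0.1, -0.9, -0.1]
opening: 1.003
grasp_force: 0.0
```

```bash
python3 - <<'E'
from h import *
st(); c=snap('wrist','w8'); t=snap('top','top8'); s=snap('scene','sc8')
for n in ('sc5','sc8'):
    k=load(n)['color']; h=cv2.cvtColor(k,cv2.COLOR_BGR2HSV); m=cv2.inRange(h,(0,150,60),(6,255,255))|cv2.inRange(h,(174,150,60),(180,255,255)); m[:,:215]=0;m[:,260:]=0;m[:220]=0;m[270:]=0
    q=cv2.moments(m); print(n,q['m00']/255,q['m10']/q['m00'],q['m01']/q['m00'])
a=c['color']
b=cv2.resize(t['color'][155:235,260:370],None,fx=2,fy=2,interpolation=cv2.INTER_CUBIC)
d=cv2.resize(s['color'][190:290,215:325],None,fx=2,fy=2,interpolation=cv2.INTER_CUBIC)
im=np.zeros((420,790,3),np.uint8); im[:420,:560]=a; im[:160,565:785]=b; im[200:400,565:785]=d
cv2.imwrite('pics/m8.png',im)
E
```

```text
t 33.33 tcp cm [64.14  0.55 17.05] yaw -6.08 F [-0.1 -0.9 -0.1] open 1.003 gf 0.0 tilt [-0.0003  0.0003]
sc5 80.0 232.75 245.5125
sc8 80.0 232.75 245.5125
```

View pics/m8.png

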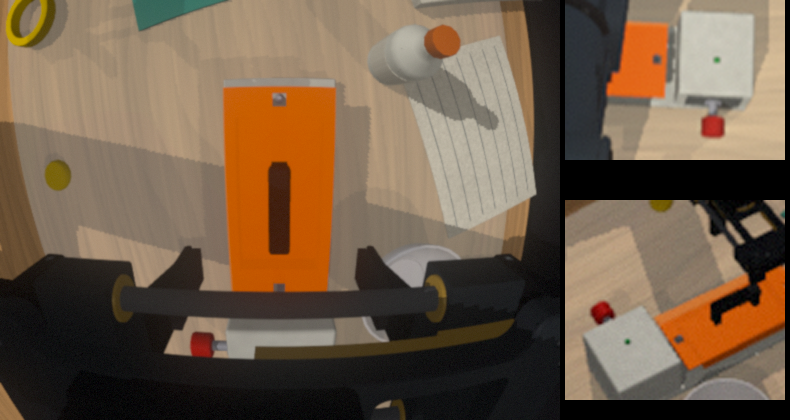

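The knob is exactly where it was when pushed in, (232.8,245.5) in the scene view. The cover and everything else are undisturbed. Now I'll regrip the cover.

Call:
jog_arm(delta_pos=[[0,0.2,-5],[0,0.2,-9],[0,0.2,-11.2],[0,0.2,-12],[0,0.2,-12],[0,0.2,-12],[0,0.2,-12],[0,0.2,-12],[0,0.2,-12],[0,0.2,-12],[0,0.2,-12],[0,0.2,-12]], turn=[0,0,0,0,0,0,0,0,0,0,0,0], grip=[0,0,0,0,0.3,0.5,0.6,0.7,0.8,0.9,0.9,0.9])

```text
time_s: 34.98
position: [0.6416, 0.007, 0.0505]
tcp_rot: [[0.104, 0.995, -0.0], [0.995, -0.104, 0.0], [0.0, -0.0, -1.0]]
force: [-0.2, -0.7, 1.0]
opening: 0.204
grasp_force: 30.0
```

Call:
jog_arm(delta_pos=[[0,0,1],[0,0,3],[0,0,6],[0,0,10],[-1,4,12],[-2,9,12],[-3,14,12],[-5,19,12],[-6.5,24,12],[-7.4,29,11],[-7.4,32.5,9],[-7.4,32.5,6]], turn=[0,0,0,0,2,4,6,8,10,12,14.2,14.2], grip=[0.9,0.9,0.9,0.9,0.9,0.9,0.9,0.9,0.9,0.9,0.9,0.9])

```text
time_s: 36.48
position: [0.568, 0.3358, 0.1125]
tcp_rot: [[-0.147, 0.989, 0.005], [0.989, 0.147, 0.003], [0.002, 0.005, -1.0]]
force: [1.2, -1.1, -4.7]
opening: 0.201
grasp_force: 30.0
```

Call:
jog_arm(delta_pos=[[0,0,-2],[0,0,-4],[0,0,-5.5],[0,0,-6.4],[0,0,-6.8],[0,0,-6.95],[0,0,-7.0],[0,0,-7.0]], turn=[0,0,0,0,0,0,0,0], grip=[0.9,0.9,0.9,0.9,0.9,0.9,0.9,0.9])

```text
time_s: 37.48
position: [0.568, 0.332, 0.0415]
tcp_rot: [[-0.143, 0.99, 0.001], [0.99, 0.143, 0.0], [-0.0, 0.001, -1.0]]
force: [-1.2, -2.2, 2.0]
opening: 0.204
grasp_force: 30.0
```

Contact with the pad. Release, lift, and look at the bed.

Call:
jog_arm(delta_pos=[[0,0,0],[0,0,0],[0,0,0],[0,0,0],[0,0,3],[0,0,8],[0,-3,12],[0,-9,12],[0,-15,12],[0,-15,12]], turn=[0,0,0,0,0,0,0,-5,-14.2,-14.2], grip=[0.6,0.3,0,0,0,0,0,0,0,0])

```text
time_s: 38.72
position: [0.5678, 0.1781, 0.1608]
tcp_rot: [[0.11, 0.994, -0.0], [0.994, -0.11, -0.001], [-0.001, -0.0, -1.0]]
force: [0.1, 0.6, -0.4]
opening: 0.994
grasp_force: 0.0
```

```bash
python3 - <<'E'
from h import *
st(); c=snap('wrist','w9'); t=snap('top','top9'); s=snap('scene','sc9')
print('top',pend(t,z=.025)); print('scene',pend(s,z=.025)); print('wrist',pend(c,z=.025,fish=True))
def box(h,lo,hi,z):
    m=cv2.inRange(h,lo,hi); n,L,S,C=cv2.connectedComponentsWithStats(m); 
    i=1+np.argmax(S[1:,4]); r=cv2.minAreaRect(np.argwhere(L==i)[:,::-1].astype(np.float32)); return r,pix2w(t,*r[0],z)*100
h=cv2.cvtColor(t['color'],cv2.COLOR_BGR2HSV)
print('cover',box(h,(4,190,120),(14,255,255),.033)); print('pad',box(h,(78,80,30),(95,255,255),.003))
im=cv2.resize(t['color'][120:300,80:480],None,fx=1.95,fy=1.95,interpolation=cv2.INTER_CUBIC); cv2.imwrite('pics/m9.png',im)
E
```

```text
t 38.73 tcp cm [56.78 17.81 16.08] yaw -6.32 F [ 0.1  0.6 -0.4] open 0.994 gf 0.0 tilt [-0.0004 -0.0008]
top {'blue': [[61.97, -2.23, np.float64(15.4), 282.0, 193.0]], 'pink': [[64.76, 0.88, np.float64(15.8), 269.0, 183.0]], 'green': [[65.16, 5.37, np.float64(15.3), 252.0, 182.0]], 'yellow': [[37.91, 5.92, np.float64(18.2), 254.0, 286.0], [36.61, 23.36, np.float64(11.5), 185.0, 295.0]]}
scene {'pink': [[64.39, 0.95, np.float64(15.5), 301.0, 249.0]], 'green': [[64.85, 5.47, np.float64(14.2), 314.0, 243.0]], 'yellow': [[39.11, 5.2, np.float64(17.1), 263.0, 190.0]]}
wrist {'pink': [[64.51, 0.83, np.float64(15.1), 360.0, 332.0]]}
cover (((108.46951293945312, 219.72561645507812), (28.049612045288086, 8.282365798950195), 83.6598129272461), array([56.75233284, 42.75569584,  3.3       ]))
pad (((105.5, 219.5), (39.0, 13.0), 90.0), array([57.54031747, 44.66127809,  0.3       ]))
```

View pics/m9.png

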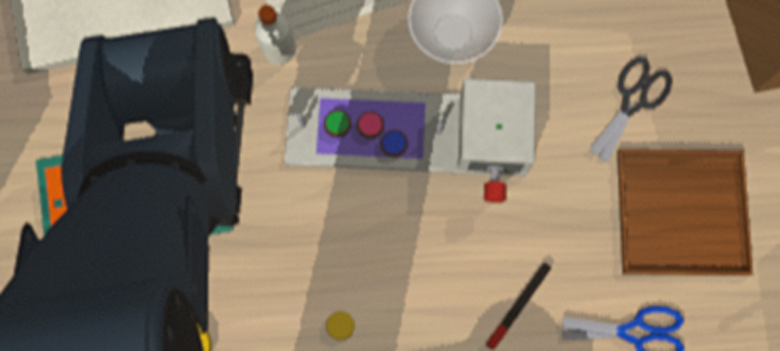

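Blue has been knocked aside on the bed to (394,142) in the crop, clear of pink at (370,124); green (337,122) and pink are in place. The tray is empty at (684,211). The cover is hidden by the arm, so I'll check it later. Next I'll hover over blue.

Call:
jog_arm(delta_pos=[[1,-5,0],[2,-10,0],[4,-15,-2],[5,-20.5,-4],[5,-20.5,-4],[5,-20.5,-4],[5,-20.5,-4]], turn=[-5,-10,-15,-19,-19,-19,-19], grip=[0,0,0,0,0,0,0])

```text
time_s: 39.75
position: [0.6177, -0.0208, 0.121]
tcp_rot: [[0.419, 0.908, 0.0], [0.908, -0.419, 0.0], [0.0, 0.0, -1.0]]
force: [-0.5, -0.2, 0.2]
opening: 0.997
grasp_force: 0.0
```

```bash
python3 - <<'E'
from h import *
st(); c=snap('wrist','w10'); print('wrist',pend(c,z=.025,fish=True))
t=snap('top','top10')
h=cv2.cvtColor(t['color'],cv2.COLOR_BGR2HSV)
for n,lo,hi,z in (('cover',(4,190,90),(16,255,255),.033),('pad',(70,60,25),(95,255,255),.003)):
    m=cv2.inRange(h,lo,hi); m[:,230:]=0; m[:170]=0; m[265:]=0
    p=np.argwhere(m)[:,::-1]; r=cv2.minAreaRect(p.astype(np.float32)); Q=np.array([pix2w(t,u,v,z) for u,v in cv2.boxPoints(r)])*100
    print(n,Q.mean(0).round(2),Q[:,:2].round(1).tolist())
E
```

```text
t 39.75 tcp cm [61.77 -2.08 12.1 ] yaw -24.8 F [-0.5 -0.2  0.2] open 0.997 gf 0.0 tilt [0.0004 0.0003]
wrist {'blue': [[64.51, 3.34, np.float64(21.7), 281.0, 139.0], [64.92, -3.6, np.float64(23.7), 320.0, 213.0], [61.8, -2.31, np.float64(15.2), 280.0, 215.0]], 'pink': [[64.53, 0.78, np.float64(16.3), 294.0, 168.0]], 'green': [[64.94, 5.21, np.float64(15.2), 276.0, 115.0]], 'yellow': [[39.76, 5.83, np.float64(21.5), 51.0, 231.0]]}
cover [123.72  76.59   3.3 ] [[123.7, 76.6], [123.7, 76.6], [123.7, 76.6], [123.7, 76.6]]
pad [65.14 23.65  0.3 ] [[66.0, 25.0], [65.9, 22.3], [64.2, 22.3], [64.4, 25.0]]
```

Call:
jog_arm(delta_pos=[[0,0,-5],[0,0,-8],[0,0,-10],[0,0,-10.5],[0,0,-10.5],[0,0,-10.5],[0,0,-10.5],[0,0,-10.5],[0,0,-10.5],[0,0,-10.5],[0,0,-10.5]], turn=[0,0,0,0,0,0,0,0,0,0,0], grip=[0,0,0,0,0,0.3,0.5,0.7,0.7,0.7,0.7])

```text
time_s: 41.22
position: [0.6176, -0.023, 0.0155]
tcp_rot: [[0.422, 0.906, -0.0], [0.906, -0.422, 0.0], [-0.0, -0.0, -1.0]]
force: [0.3, -0.1, 0.9]
opening: 0.42
grasp_force: 30.0
```

Call:
jog_arm(delta_pos=[[0,0,4],[0,0,9],[0,0,13],[-2,-5,13],[-4,-10,13],[-6,-16,13],[-8,-22,13],[-10,-28,13],[-11,-34,13],[-11,-40,11],[-11,-42.8,8],[-11,-42.8,5]], turn=[0,0,0,0,4,8,12,16,20,23,23,23], grip=[0.7,0.7,0.7,0.7,0.7,0.7,0.7,0.7,0.7,0.7,0.7,0.7])

```text
time_s: 42.72
position: [0.5072, -0.4547, 0.0647]
tcp_rot: [[0.038, 0.999, 0.002], [0.999, -0.038, -0.002], [-0.002, 0.002, -1.0]]
force: [-0.4, 1.2, -1.2]
opening: 0.416
grasp_force: 30.0
```

Call:
jog_arm(delta_pos=[[0,0,-2],[0,0,-4],[0,0,-5],[0,0,-5.6],[0,0,-5.7],[0,0,-5.7]], turn=[0,0,0,0,0,0], grip=[0.7,0.7,0.7,0.7,0.7,0.7])

```text
time_s: 43.48
position: [0.5081, -0.4513, 0.0093]
tcp_rot: [[0.034, 0.999, 0.001], [0.999, -0.034, -0.001], [-0.001, 0.001, -1.0]]
force: [0.0, 0.4, 0.2]
opening: 0.416
grasp_force: 30.0
```

Call:
jog_arm(delta_pos=[[0,0,0],[0,0,0],[0,0,0],[0,0,0],[0,0,4],[0,0,10],[2,5,13],[4,11,14],[6,17,14],[8,23,14],[10,29,14],[12,35,14]], turn=[0,0,0,0,0,0,0,0,-1,-2,-3,-4], grip=[0.6,0.3,0,0,0,0,0,0,0,0,0,0])

```text
time_s: 44.98
position: [0.6267, -0.1034, 0.1488]
tcp_rot: [[0.105, 0.994, 0.001], [0.994, -0.105, -0.0], [-0.0, 0.001, -1.0]]
force: [0.4, -0.4, 0.3]
opening: 1.002
grasp_force: 0.0
```

Call:
jog_arm(delta_pos=[[1,6,0],[1.7,10.9,-1],[1.7,10.9,-3],[1.7,10.9,-3],[1.7,10.9,-3]], turn=[0,0,0,0,0], grip=[0,0,0,0,0])

```text
time_s: 45.6
position: [0.6436, 0.0031, 0.119]
tcp_rot: [[0.105, 0.994, 0.001], [0.994, -0.105, -0.0], [-0.0, 0.001, -1.0]]
force: [-0.5, 0.8, -0.3]
opening: 1.002
grasp_force: 0.0
```

```bash
python3 - <<'E'
from h import *
st(); c=snap('wrist','w11'); print('wrist',pend(c,z=.025,fish=True))
t=snap('top','top11'); print('top',pend(t,z=.018))
E
```

```text
t 45.6 tcp cm [64.36  0.31 11.9 ] yaw -6.03 F [-0.5  0.8 -0.3] open 1.002 gf 0.0 tilt [ 0.0007 -0.0002]
wrist {'blue': [[64.61, 4.1, np.float64(21.9), 276.0, 167.0]], 'pink': [[64.52, 0.78, np.float64(16.0), 280.0, 207.0]], 'green': [[64.93, 5.23, np.float64(15.2), 279.0, 153.0]], 'yellow': [[39.95, 23.44, np.float64(23.0), 13.0, 18.0], [39.76, 6.06, np.float64(22.5), 29.0, 183.0]]}
top {'blue': [[63.4, -5.06, np.float64(19.8), 292.0, 188.0], [51.06, -45.13, np.float64(16.4), 448.0, 226.0]], 'yellow': [[36.52, 23.39, np.float64(11.1), 185.0, 296.0]]}
```

Call:
jog_arm(delta_pos=[[0,0,-5],[0,0,-8],[0,0,-10],[0,0,-10.3],[0,0,-10.3],[0,0,-10.3],[0,0,-10.3],[0,0,-10.3],[0,0,-10.3],[0,0,-10.3],[0,0,-10.3]], turn=[0,0,0,0,0,0,0,0,0,0,0], grip=[0,0,0,0,0,0.3,0.5,0.7,0.7,0.7,0.7])

```text
time_s: 47.08
position: [0.6432, 0.0038, 0.0155]
tcp_rot: [[0.104, 0.995, 0.0], [0.995, -0.104, 0.0], [0.0, 0.0, -1.0]]
force: [0.1, 0.5, 1.1]
opening: 0.421
grasp_force: 30.0
```

Call:
jog_arm(delta_pos=[[0,0,4],[0,0,9],[0,0,13],[-2,-5,13],[-4,-10,13],[-6,-16,13],[-8,-22,13],[-10,-28,13],[-12,-34,13],[-13.7,-39,11],[-13.7,-41.4,8],[-13.7,-41.4,5]], turn=[0,0,0,0,0,1,2,3,4,4,4,4], grip=[0.7,0.7,0.7,0.7,0.7,0.7,0.7,0.7,0.7,0.7,0.7,0.7])

```text
time_s: 48.58
position: [0.5058, -0.4136, 0.0649]
tcp_rot: [[0.038, 0.999, 0.002], [0.999, -0.038, -0.002], [-0.002, 0.002, -1.0]]
force: [-0.2, 0.6, 0.1]
opening: 0.419
grasp_force: 30.0
```

Call:
jog_arm(delta_pos=[[0,0,-2],[0,0,-4],[0,0,-5],[0,0,-5.6],[0,0,-5.7],[0,0,-5.7]], turn=[0,0,0,0,0,0], grip=[0.7,0.7,0.7,0.7,0.7,0.7])

```text
time_s: 49.32
position: [0.5066, -0.4106, 0.0092]
tcp_rot: [[0.034, 0.999, 0.001], [0.999, -0.034, -0.001], [-0.001, 0.001, -1.0]]
force: [-0.5, 0.4, -0.7]
opening: 0.42
grasp_force: 30.0
```

Call:
jog_arm(delta_pos=[[0,0,0],[0,0,0],[0,0,0],[0,0,0],[0,0,4],[0,0,10],[2,5,13],[4,11,14],[6,17,14],[8,23,14],[10,29,14],[12,35,14]], turn=[0,0,0,0,0,0,0,0,-1,-2,-3,-4], grip=[0.6,0.3,0,0,0,0,0,0,0,0,0,0])

```text
time_s: 50.82
position: [0.6253, -0.0626, 0.1487]
tcp_rot: [[0.105, 0.994, 0.0], [0.994, -0.105, -0.0], [-0.0, 0.0, -1.0]]
force: [0.4, -0.1, -0.4]
opening: 0.996
grasp_force: 0.0
```

Call:
jog_arm(delta_pos=[[1,6,0],[2.3,11.3,-1],[2.3,11.3,-3],[2.3,11.3,-3],[2.3,11.3,-3],[2.3,11.3,-3]], turn=[0,0,0,0,0,0], grip=[0,0,0,0,0,0])

```text
time_s: 51.58
position: [0.6484, 0.0474, 0.1195]
tcp_rot: [[0.106, 0.994, 0.002], [0.994, -0.106, -0.0], [-0.0, 0.002, -1.0]]
force: [-0.4, -0.5, 0.3]
opening: 1.0
grasp_force: 0.0
```

```bash
python3 - <<'E'
from h import *
st(); c=snap('wrist','w12'); print('wrist',pend(c,z=.025,fish=True))
t=snap('top','top12'); print('top',pend(t,z=.018))
E
```

```text
t 51.58 tcp cm [64.84  4.74 11.95] yaw -6.07 F [-0.4 -0.5  0.3] open 1.0 gf 0.0 tilt [ 0.0016 -0.0002]
wrist {'green': [[64.94, 5.25, np.float64(15.0), 279.0, 207.0]], 'yellow': [[39.81, 6.36, np.float64(22.2), 36.0, 222.0]]}
top {'blue': [[51.06, -45.13, np.float64(16.4), 448.0, 226.0]], 'pink': [[50.89, -40.58, np.float64(16.9), 431.0, 227.0]], 'yellow': [[37.49, 5.35, np.float64(13.1), 257.0, 288.0], [35.2, 24.56, np.float64(18.7), 180.0, 301.0]]}
```

Call:
jog_arm(delta_pos=[[0.1,0.5,-5],[0.1,0.5,-8],[0.1,0.5,-10],[0.1,0.5,-10.3],[0.1,0.5,-10.3],[0.1,0.5,-10.3],[0.1,0.5,-10.3],[0.1,0.5,-10.3],[0.1,0.5,-10.3],[0.1,0.5,-10.3],[0.1,0.5,-10.3]], turn=[0,0,0,0,0,0,0,0,0,0,0], grip=[0,0,0,0,0,0.3,0.5,0.7,0.7,0.7,0.7])

```text
time_s: 53.05
position: [0.6488, 0.0535, 0.0155]
tcp_rot: [[0.104, 0.995, -0.0], [0.995, -0.104, 0.0], [0.0, -0.0, -1.0]]
force: [-1.1, -0.5, 0.9]
opening: 0.418
grasp_force: 30.0
```

Call:
jog_arm(delta_pos=[[0,0,4],[0,0,9],[0,0,13],[-2,-5,13],[-4,-10,13],[-6,-16,13],[-8,-22,13],[-10,-28,13],[-12,-34,13],[-14,-39,11],[-14,-41.3,8],[-14,-41.3,5]], turn=[0,0,0,0,0,1,2,3,4,4,4,4], grip=[0.7,0.7,0.7,0.7,0.7,0.7,0.7,0.7,0.7,0.7,0.7,0.7])

```text
time_s: 54.55
position: [0.5086, -0.3628, 0.065]
tcp_rot: [[0.038, 0.999, 0.002], [0.999, -0.038, -0.002], [-0.002, 0.002, -1.0]]
force: [0.2, 0.2, -0.6]
opening: 0.416
grasp_force: 30.0
```

Call:
jog_arm(delta_pos=[[0,0,-2],[0,0,-4],[0,0,-4],[0,0,-4]], turn=[0,0,0,0], grip=[0.7,0.7,0.7,0.7])

```text
time_s: 55.05
position: [0.5095, -0.3596, 0.0262]
tcp_rot: [[0.034, 0.999, 0.001], [0.999, -0.034, -0.001], [-0.001, 0.001, -1.0]]
force: [-0.1, 0.5, 0.2]
opening: 0.417
grasp_force: 30.0
```

Call:
jog_arm(delta_pos=[[0,0,-1.2],[0,0,-1.7],[0,0,-1.7],[0,0,-1.7],[0,0,-1.7],[0,0,-1.7],[0,0,3],[0,0,9],[0,0,15],[-4,4,18],[-6,8,20],[-6,8,20]], turn=[0,0,0,0,0,0,0,0,0,0,0,0], grip=[0.7,0.7,0.6,0.3,0,0,0,0,0,0,0,0])

```text
time_s: 56.55
position: [0.4474, -0.2768, 0.2273]
tcp_rot: [[0.033, 0.999, 0.001], [0.999, -0.033, -0.0], [-0.0, 0.001, -1.0]]
force: [0.6, -0.1, 0.1]
opening: 1.003
grasp_force: 0.0
```

```bash
python3 - <<'E'
from h import *
st(); t=snap('top','top13'); s=snap('scene','sc13'); print('top',pend(t,z=.018))
a=cv2.resize(t['color'][60:310,80:480],None,fx=1.45,fy=1.45,interpolation=cv2.INTER_CUBIC)
im=np.zeros((600,780,3),np.uint8); im[:a.shape[0],:a.shape[1]]=a
d=cv2.resize(s['color'][230:350,100:270],None,fx=1.9,fy=1.9,interpolation=cv2.INTER_CUBIC); e=cv2.resize(s['color'][120:240,300:430],None,fx=1.9,fy=1.9,interpolation=cv2.INTER_CUBIC)
im[370:370+d.shape[0],:d.shape[1]]=d; im[370:370+e.shape[0],380:380+e.shape[1]]=e; cv2.imwrite('pics/m13.png',im)
E
```

```text
t 56.55 tcp cm [ 44.74 -27.68  22.73] yaw -1.89 F [ 0.6 -0.1  0.1] open 1.003 gf 0.0 tilt [ 0.0005 -0.0001]
top {}
```

View pics/m13.png

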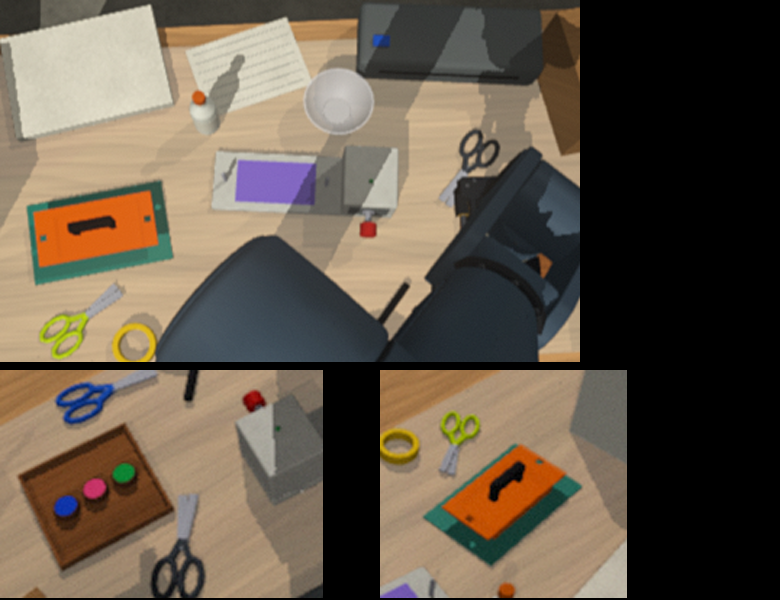

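The tray holds blue (66,506), pink (94,489) and green (124,474) flat and resin up. The knob is in, the bed is empty, the cover is on its pad, and the bystanders are in place. One numeric check that the cover lies squarely on the pad.

```bash
python3 - <<'E'
from h import *
t=load('top13'); h=cv2.cvtColor(t['color'],cv2.COLOR_BGR2HSV)
o=cv2.inRange(h,(3,170,90),(16,255,255)); g=cv2.inRange(h,(70,60,25),(98,255,255))
for m in (o,g): m[:,215:]=0; m[:180]=0; m[262:]=0
g=cv2.morphologyEx(g,cv2.MORPH_OPEN,np.ones((2,2)))
for n,m,z in(('cover',o,.033),('pad',g,.003)):
    p=np.array([pix2w(t,u,v,z)[:2]*1000 for v,u in np.argwhere(m)],np.float32); r=cv2.minAreaRect(p); print(n,r)
s=load('sc13'); print(pend(s,z=.018))
E
```

```text
cover ((570.1327514648438, 332.3049011230469), (101.06407928466797, 210.98558044433594), 8.153769493103027)
pad ((567.0446166992188, 331.7938232421875), (147.3297119140625, 247.6668243408203), 8.248257637023926)
{'blue': [[50.66, -44.98, np.float64(15.5), 134.0, 301.0]], 'pink': [[50.55, -40.45, np.float64(15.8), 149.0, 292.0]], 'green': [[50.72, -35.88, np.float64(15.0), 165.0, 284.0]], 'yellow': [[38.55, 5.62, np.float64(17.5), 263.0, 190.0]]}
```

The cover is centred on the pad and square to 0.1°, and the robot is touching nothing.

```bash
python3 -c "
from rig import *
print(hand_in())"
```

```text
the job is handed in; nothing more can be done
None
```

The job is handed in (result not shown): the blue, pink and green pendants were cured under the seated cover with the lamp on for over 4.5 s; the knob is back in, the cover is square on its pad, and all three lie flat, resin side up, in the tray.

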